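# Dip the brush-washing tank with its gauge rod

### The arm

A 6-joint arm with a two-finger parallel gripper is mounted at the origin on a cart in front of the work surface, level with it; the furniture and walls round the work are solid. World frame = base frame: x ahead of the robot, y to its left, z up, the work surface at z = 0. Lengths are in m, angles in rad, forces in N, time in s.
With the tool pointing down it reaches from about 0.325 to 1 m from the base axis. Payload 5.1 kg.
Tool frame: the origin (TCP) lies at the very end of the fingers, on their centre line; the grasp point (between the pads) lies 19 mm behind it; z points along the fingers, x is the direction in which the jaws open and shut, and the axes are right-handed (so a half turn about z gives the same grasp; the last joint's range is limited). The gripper opens to 85 mm and grips with 20 to 120 N. Pads are 22 mm wide; open, the fingers measure 114 mm over their backs; the gripper's body (76 mm by 85 mm) begins 54 mm behind the grasp point. The pads swing forward as they close: fully open they stand 13 mm farther back than shut.
Start: joints at [1.075, 0.124, 1.65, -0, 1.367, -0.083], TCP at [0.261, 0.595, 0.231] pointing down, gripper open.
Joint ranges: [-2.61, 2.61], [-1.02, 2.33], [0.03, 2.71], [-1.35, 4.49], [0.32, 2.68], [-2.91, 2.91]. Speed limits (rad/s): [2.57, 2.57, 3.14, 3.14, 3.14, 3.14].

### API

Orientations are given as [roll, pitch, yaw] about the fixed x, y, z axes, in that order (R = Rz(yaw) Ry(pitch) Rx(roll)).
In Python, from bench import r gives the robot as it stands.
- The arm moves only by the shell command python3 -m crank 'ROWS' [FORCE]. ROWS is a JSON object of lists of equal length, an entry for each row: "rotation": the turn, a rotation vector about the tool's x, y, z scaled (see below), a list of three; "travel": the shift along the tool's x, y, z scaled (see below), a list of three; "gripper": the gripper's target within -1 to 1 (shut at 1, half-way at 0, fully open at -1). A call has 1 to 12 rows; each row is the pose to reach, as a shift and turn from the pose commanded when the call began, along the tool's axes at that moment, turning the shorter way round; what a row does not reach only later rows make up. The controller multiplies each number of a shift by 0.25 m and each number of a turn by pi rad. A row lasts 1/10 s, in which the tool goes at most 50 mm and 8.59 degrees, less where a joint would pass 70% of its speed; a pose out of reach is approached as far as the arm can. A call with a number of a shift or a turn outside -1 to 1 is refused whole. A call with a gripper value outside its range is refused whole. The fingers move at their own pace and stop on an object; FORCE is the grip in N (left out, the last holds). Time passes only in rows, so rows that repeat a pose let the fingers close. It gives the time, the measured TCP pose, the force and the opening at its end, in the units of the state.
- r.get_obs(): the state, without advancing time (a new reading comes with each control period).
- r.read_camera(name): name is "scene" or "top" or "wrist"; returns a dict with "color" (420x560x3 uint8, red, green, blue), "camera_matrix" (3x3 intrinsics, pixels), "position" and "orientation" of the camera in the world. Camera axes: x right, y up, looking along -z (the intrinsics and any distortion apply to the point x, -y, -z); pixel columns grow to the right and rows downward; lengths in m; the calibration is good to about 2 mm. The wrist camera is an equidistant fisheye: a pixel r from the principal point sees the ray r / f radians off the axis. A picture is of the moment at which its call begins. There is no depth.
- r.job_done(): hands the job in, once; it reports no verdict.
The state is a dict: "clock": time; "joint_positions": joint angles; "qvel": joint speeds; "effort": joint torques, N m; "position": TCP position; "tcp_rot": TCP orientation; "wrist_force": force on the tool from outside, world axes, zero at the start; "moment": the same for the moment, N m; "grip_width": opening from 0.0 (shut) to 1.0 (fully open).
Only numpy, scipy, OpenCV 4.12 (cv2) and the standard library are available. Lean on these libraries where they do the work, as an engineer would, in place of code of your own. Each camera call takes 0.05 s, during which the arm holds its last target. There are 200 camera calls.

### The job

Check the level in the brush-washing tank. First slide the round drip pan along the table, without lifting it, into the taped ring; then take the gauge rod from its wooden rest, push it into the tank's sloping guide tube until its collar stops on the mouth, and draw it right out again. Finish holding the rod still in the gripper, level, scale side up, with its tip about a hand's width above the middle of the pan in the ring and the rod touching nothing else; leave the two pots and the paint tube where they are.

Things in the scene. Friction and masses are not known exactly. Their poses are not given: they have to be found in the camera images.
- tank: Fixed aluminium box-shaped tank, 120 x 160 mm (x, y), 124 mm high with its lid; a small bar handle on the lid reaches 144 mm. Lid and tank are one fixed piece. Origin: centre of the underside; z up. The guide tube comes out of its +y wall.
- guide_tube: Steel tube fixed to the tank. Origin: centre of its mouth, 140 mm from the tank's origin along tank +y, 135 mm above the table. z runs along the bore OUT of the mouth, 30 degrees above horizontal (the rod goes in along -z). Bore 15 mm, 110 mm long, open into the empty tank; flared to about 29 mm in the last 18 mm; mouth rim 38 mm outside.
- rod_rest: Fixed light wooden rest, base 50 x 230 x 12 mm (x, y, z), origin centre of underside. Two open-topped notched saddles, 12 mm thick (y), 44 mm wide, 63 mm high, at y = +95 mm (carries the handle's end) and y = -75 mm (carries the shaft); between them is free space above the base.
- gauge_rod: Loose rod, about 120 g, level in the rest, axis 60 mm above the table. Origin: on the axis at the collar's stop face. -y points to the tip, +y to the handle, z up (engraved scale side). Steel shaft 10 mm diameter, y = 0 to tapered tip at -150 mm; collar 36 mm diameter, y = 0 to 8 mm; wooden handle 16 wide (x) by 20 high (z), y = 8 to 108 mm; grip it across the 16 mm, e.g. at y = 50 mm.
- rod_tip (a point): Tip of the gauge rod, on the axis, 150 mm from the collar's stop face.
- drip_pan: Loose round aluminium pan, 250 g, 124 mm diameter at the foot, 140 mm at the rim, 25 mm high, wall 4 mm, floor 4 mm thick, open at the top; slides on the table and can be pushed from outside or with the fingertips against the inside of its wall. Origin: centre of its underside.
- pan_spot: Flat ring of pale paper tape on the table (no thickness to speak of), inside diameter 160 mm, outside 178 mm. Origin: its centre.
- pot_a: Small screw pot, 36 mm diameter, 41 mm high, standing near the table's front edge; bystander. Origin: centre of underside.
- pot_b: Another such pot, 36 mm diameter, 41 mm high; bystander. Origin: centre of underside.
- paint_tube: Lying aluminium paint tube, 115 x 32 x 25 mm; bystander. Origin: centre of underside.

How it is judged:
On the way, in this order (a step that is already met when the one before it is completed fails the run):
1. the drip pan stands flat in the taped ring (centres within 18 mm) (horizontal distance between drip_pan and pan_spot below 0.018 m and height (world z) of drip_pan below 0.004 m and linear speed of drip_pan below 0.02 m/s), for 0.2 s.
2. the rod is fully in the guide tube: collar within 4 mm of the mouth, rod in line with the bore (z of gauge_rod in the frame of guide_tube below 0.004 m and distance between gauge_rod and guide_tube below 0.007 m and angle between the y axis of gauge_rod and the z axis of guide_tube, either way round below 0.1 rad), for 0.1 s.
3. the rod is right out of the tube again, tip clear of the mouth (z of rod_tip in the frame of guide_tube above 0.005 m), for 0.1 s.
At the end, for the whole second after the job is handed in: The pan stands flat within 18 mm of the ring's centre; the rod is held still in the fingers, level and scale side up within 8 degrees, its tip within 45 mm of the pan's centre seen from above and 60 to 200 mm above the table, touching neither pan, rest nor tank (horizontal distance between drip_pan and pan_spot below 0.018 m and height (world z) of drip_pan below 0.004 m and horizontal distance between rod_tip and drip_pan below 0.045 m and height (world z) of rod_tip between 0.06 and 0.2 m and angle between gauge_rod's own z axis and vertical below 0.14 rad and linear speed of gauge_rod below 0.03 m/s and contact force between the fingers and gauge_rod above 1 N and contact force between gauge_rod and drip_pan below 0.1 N and contact force between gauge_rod and rod_rest below 0.1 N and contact force between gauge_rod and tank below 0.1 N); the arm keeps its last pose, push and grip.
It fails at once if the drip pan is lifted or tipped (height (world z) of drip_pan above 0.02 m or angle between drip_pan's own z axis and vertical above 0.25 rad).
It fails at once if a pot or the paint tube is pushed away or knocked over (distance of any of pot_a, pot_b, paint_tube from where it was at the start of the episode above 0.03 m or angle between any of pot_a, pot_b's own z axis and vertical above 0.5 rad).
It also fails if it takes over 72 s, if anything falls off the work surface, if the arm or the gripper's body presses on something with over 40 N, if the wrist force passes 120 N, or if a joint passes its speed limit or range.

## Working session

There is one attempt and no reset: what is moved stays moved. The work goes in short steps, Python scripts to look and compute and a shell command to move; the robot and the scene stay as the last step left them, time stands still between calls to the robot, and variables do not carry over. Pictures are saved under pics/ and viewed, about 8 in all and at most 12, crops included, and the job is handed in when it is done.

```bash
mkdir -p pics; ls; python3 - <<'E'
from bench import r
import cv2,numpy as np
print(r.get_obs())
for n in ("scene","top"):
    c=r.read_camera(n); cv2.imwrite(f"pics/{n}0.png",c["color"][:,:,::-1])
    print(n,{k:v for k,v in c.items() if k!="color"})
    np.savez(f"{n}0.npz",**{k:np.array(v) for k,v in c.items()})
E
```

```text
pics
{'clock': 0.0, 'joint_positions': array([ 1.07538755e+00,  1.24495586e-01,  1.65167876e+00, -1.16211021e-05,
        1.36746628e+00, -8.25531462e-02]), 'qvel': array([-5.37549009e-04,  7.36612614e-05, -2.62601018e-04, -2.31718697e-03,
        2.71872385e-04,  5.44085327e-04]), 'effort': array([ 1.04340384e-04, -4.23618615e+01, -3.65453231e+01, -1.42134213e-04,
        6.97172043e-03,  9.21124510e-09]), 'position': array([0.26051077, 0.59485221, 0.23005635]), 'tcp_rot': array([-3.14143512e+00,  2.04193699e-03,  1.15794321e+00]), 'wrist_force': array([-0.39348255,  0.53765593, -0.17136769]), 'moment': array([-0.03538169,  0.02418014, -0.02001762]), 'grip_width': 0.9952768345039144}
scene {'camera_matrix': array([[522.33135916,   0.        , 274.41703951],
       [  0.        , 522.33135916, 213.2612713 ],
       [  0.        ,   0.        ,   1.        ]]), 'position': array([-0.45662147, -0.94110529,  0.72464787]), 'orientation': array([ 1.14807854,  0.02273677, -0.7992934 ])}
top {'camera_matrix': array([[512.87445653,   0.        , 287.33675528],
       [  0.        , 512.87445653, 210.17060474],
       [  0.        ,   0.        ,   1.        ]]), 'position': array([0.44856281, 0.01858514, 1.2615437 ]), 'orientation': array([ 5.74684284e-02, -8.52940288e-04, -1.56949173e+00])}
```

View pics/top0.png

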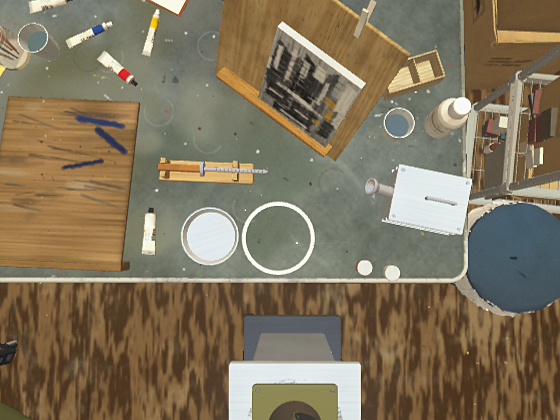

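View pics/scene0.png

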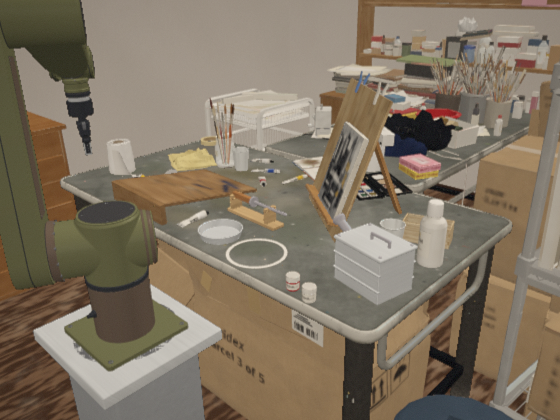

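```bash
cat > h.py <<'E'
import numpy as np,cv2
from scipy.spatial.transform import Rotation as R
def load(n): return dict(np.load(n+".npz"))
def ray(c,uv,fish=False):
    K=c["camera_matrix"]; a=(uv[0]-K[0,2])/K[0,0]; b=(uv[1]-K[1,2])/K[1,1]
    if fish:
        t=np.hypot(a,b); s=np.sinc(t/np.pi); d=np.array([a*s,-b*s,-np.cos(t)])
    else: d=np.array([a,-b,-1.])
    return np.array(c["position"]),R.from_euler("xyz",c["orientation"]).apply(d/np.linalg.norm(d))
def plane(c,uv,z,fish=False):
    p,d=ray(c,uv,fish); return p+d*(z-p[2])/d[2]
def tri(*rays):
    A=np.zeros((3,3)); b=np.zeros(3)
    for p,d in rays:
        M=np.eye(3)-np.outer(d,d); A+=M; b+=M@p
    x=np.linalg.solve(A,b); return x,[float(np.linalg.norm(np.cross(x-p,d))) for p,d in rays]
def snap(name,f):
    from bench import r
    c=r.read_camera(name); np.savez(f+".npz",**{k:np.array(v) for k,v in c.items()}); return c
E
python3 - <<'E'
from h import *
t=load("top0");s=load("scene0")
a=cv2.resize(t["color"][140:290,140:480],(800,353),interpolation=cv2.INTER_CUBIC)
b=cv2.resize(s["color"][185:290,190:410],(513,245),interpolation=cv2.INTER_CUBIC)
o=np.zeros((600,800,3),np.uint8);o[:353]=a;o[355:600,:513]=b
cv2.imwrite("pics/crop.png",o[:,:,::-1])
hsv=cv2.cvtColor(t["color"],cv2.COLOR_RGB2HSV)
m=((hsv[...,2]>185)&(hsv[...,1]<50)).astype(np.uint8)
for c in cv2.findContours(m,cv2.RETR_EXTERNAL,cv2.CHAIN_APPROX_NONE)[0]:
    if cv2.contourArea(c)>60:
        e=cv2.fitEllipse(c); x,y,w,h=cv2.boundingRect(c)
        if x>130 and y>140 and y<300: print(np.round(e[0],1),np.round(e[1],1),cv2.contourArea(c),(x,y,w,h),[np.round(plane(t,e[0],z)[:2],3) for z in(0,.025,.041,.124)])
E
```

```text
[364.5 267.3] [13.4 14.3] 149.0 (358, 260, 14, 15) [array([ 0.381, -0.171]), array([ 0.383, -0.168]), array([ 0.384, -0.165]), array([ 0.388, -0.153])]
[135.3 191.4] [126.5 685.1] 550.5 (295, 237, 173, 45) [array([0.567, 0.393]), array([0.565, 0.386]), array([0.563, 0.381]), array([0.555, 0.356])]
[148.4 236.6] [11.6 45.7] 320.0 (142, 213, 13, 42) [array([0.456, 0.359]), array([0.455, 0.352]), array([0.455, 0.348]), array([0.455, 0.325])]
[209.3 235.8] [56.6 57.3] 2545.5 (181, 207, 58, 58) [array([0.458, 0.209]), array([0.458, 0.205]), array([0.458, 0.203]), array([0.457, 0.19 ])]
[550.  207.7] [ 5.2 29.1] 81.5 (533, 203, 27, 10) [array([ 0.528, -0.63 ]), array([ 0.527, -0.617]), array([ 0.526, -0.609]), array([ 0.52 , -0.566])]
[277.8 237.8] [72.  72.3] 4087.5 (242, 202, 73, 73) [array([0.453, 0.041]), array([0.453, 0.04 ]), array([0.453, 0.04 ]), array([0.453, 0.039])]
[538.  192.3] [ 7.9 55.8] 275.5 (509, 187, 51, 11) [array([ 0.566, -0.601]), array([ 0.564, -0.589]), array([ 0.562, -0.581]), array([ 0.555, -0.54 ])]
```

View pics/crop.png

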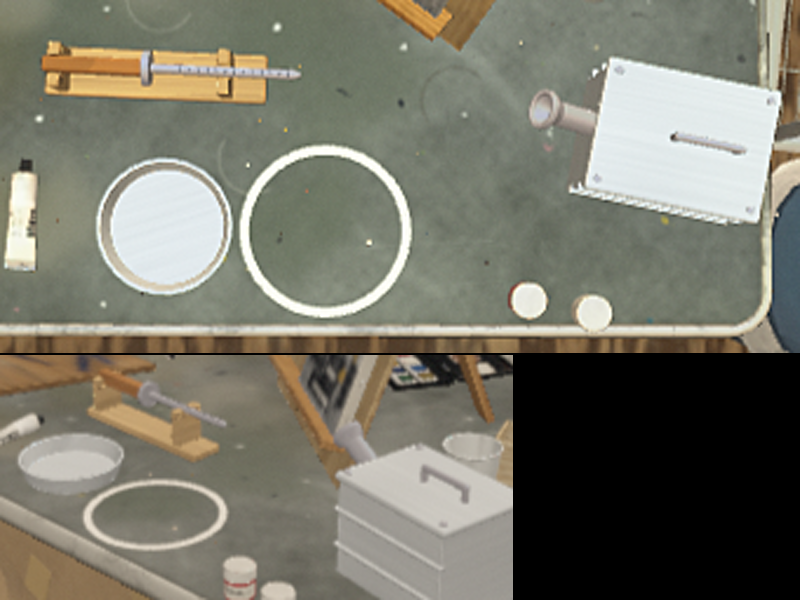

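The top view shows the pan at about (209,236), the ring at (278,238) and the rod tip right at (267,171). The tube mouth is at (372,186), and the tank is turned about 10°. The easel corner is near (325,157).

```bash
python3 - <<'E'
from h import *
t=load("top0");s=load("scene0")
T=lambda u,v:(140+(u+.5)/2.353-.5,140+(v+.5)/2.353-.5)
S=lambda u,v:(190+(u+.5)/2.332-.5,185+(v-355+.5)/2.332-.5)
for n,a,b in [("tip",(299,74),(227,426)),("collar",(147,68),(149,393)),("handle end",(42,64),(97,372)),("mouth",(545,108),(351,435)),("easel corner",(433,40),(336,474)),("lidhandle1",(675,137),(424,470)),("lidhandle2",(745,150),(465,493)),("pan rim L/centre",(164,226),(71,456))]:
    x,e=tri(ray(t,T(*a)),ray(s,S(*b))); print(n,np.round(x,3),np.round(e,4))
for u in[(612,58),(778,92),(757,222),(590,185),(710,144)]: print("lid",np.round(plane(t,T(*u),.124),3))
print("mouth z.135",plane(t,T(545,108),.135), "rod z.06",[np.round(plane(t,T(*u),.06),3) for u in[(299,74),(147,68),(42,64)]])
E
```

```text
tip [0.611 0.065 0.057] [0.0012 0.0012]
collar [0.616 0.218 0.061] [0.0002 0.0002]
handle end [0.617 0.325 0.064] [0.0029 0.0029]
mouth [ 0.569 -0.169  0.131] [0.0014 0.0014]
easel corner [ 0.656 -0.076  0.016] [0.0065 0.0065]
lidhandle1 [ 0.541 -0.29   0.136] [0.0009 0.0009]
lidhandle2 [ 0.528 -0.353  0.136] [0.0017 0.0017]
pan rim L/centre [0.458 0.205 0.024] [0.0003 0.0003]
lid [ 0.617 -0.233  0.124]
lid [ 0.585 -0.39   0.124]
lid [ 0.461 -0.368  0.124]
lid [ 0.496 -0.211  0.124]
lid [ 0.535 -0.325  0.124]
mouth z.135 [ 0.56790777 -0.16755929  0.135     ] rod z.06 [array([0.61 , 0.066, 0.06 ]), array([0.616, 0.219, 0.06 ]), array([0.619, 0.324, 0.06 ])]
```

```bash
cat > calc.py <<'E'
# calc.py x y z tilt_deg yaw_deg : scaled travel/rotation from the measured pose; tilt = turn about the rod's level cross axis
import sys
from h import *
from bench import r
a=list(map(float,sys.argv[1:])); o=r.get_obs()
Rc=R.from_euler("xyz",o["tcp_rot"]); Rt=R.from_euler("z",a[4],degrees=True)*R.from_euler("x",a[3],degrees=True)*R.from_euler("x",np.pi)
t=Rc.inv().apply(np.array(a[:3])-o["position"])/.25; w=(Rc.inv()*Rt).as_rotvec()/np.pi
print("travel",np.round(t,4),"rot",np.round(w,4),"pos",np.round(o["position"],4),"rpy",np.round(np.degrees(o["tcp_rot"]),2),"F",np.round(o["wrist_force"],1),"t",round(o["clock"],2),"w",round(o["grip_width"],3))
E
python3 calc.py .458 .195 .23 0 -2; python3 calc.py .36 .395 .23 0 -2
```

```text
travel [-1.1483  1.3652  0.0026] rot [3.000e-04 6.000e-04 3.797e-01] pos [0.2605 0.5949 0.2302] rpy [-1.7999e+02  1.1000e-01  6.6350e+01] F [ 0.2 -0.3  0.4] t 0.1 w 0.999
travel [-0.5728  0.6852  0.0017] rot [3.000e-04 6.000e-04 3.797e-01] pos [0.2605 0.5949 0.2302] rpy [-1.7999e+02  1.1000e-01  6.6350e+01] F [ 0.2 -0.3  0.4] t 0.1 w 0.999
```

```bash
python3 -m crank '{"travel":[[-0.573,0.685,0],[-0.573,0.685,0],[-0.573,0.685,0],[-0.573,0.685,0],[-0.573,0.685,0],[-0.573,0.685,0],[-0.573,0.685,0],[-0.573,0.685,0],[-0.573,0.685,0],[-0.573,0.685,0]],"rotation":[[0,0,0.38],[0,0,0.38],[0,0,0.38],[0,0,0.38],[0,0,0.38],[0,0,0.38],[0,0,0.38],[0,0,0.38],[0,0,0.38],[0,0,0.38]],"gripper":[1,1,1,1,1,1,1,1,1,1]}'; python3 calc.py .457 .185 .08 0 -2
```

```text
clock: 1.1
position: [0.36, 0.3953, 0.2309]
tcp_rot: [3.141, 0.0, -0.033]
wrist_force: [-0.1, -0.3, 0.8]
grip_width: 0.001
travel [0.4156 0.8278 0.6039] rot [0.0001 0.0002 0.0007] pos [0.36   0.3953 0.2309] rpy [ 1.7997e+02  3.0000e-02 -1.8800e+00] F [-0.1 -0.3  0.8] t 1.1 w 0.001
```

```bash
python3 -m crank '{"travel":[[0.416,0.828,0],[0.416,0.828,0],[0.416,0.828,0],[0.416,0.828,0],[0.416,0.828,0.3],[0.416,0.828,0.5],[0.416,0.828,0.7],[0.416,0.828,0.8],[0.416,0.828,0.84],[0.416,0.828,0.872],[0.416,0.828,0.872]],"rotation":[[0,0,0],[0,0,0],[0,0,0],[0,0,0],[0,0,0],[0,0,0],[0,0,0],[0,0,0],[0,0,0],[0,0,0],[0,0,0]],"gripper":[1,1,1,1,1,1,1,1,1,1,1]}'; python3 calc.py .453 .15 .012 0 -2;python3 calc.py .453 -.007 .012 0 -2
```

```text
clock: 2.2
position: [0.4574, 0.1853, 0.0141]
tcp_rot: [-3.141, -0.001, -0.035]
wrist_force: [-0.7, 0.3, 0.7]
grip_width: 0.0
travel [-0.0128  0.1418  0.0083] rot [-0.0001 -0.0003  0.0001] pos [0.4574 0.1853 0.0141] rpy [-1.7998e+02 -5.0000e-02 -1.9900e+00] F [-0.7  0.3  0.7] t 2.2 w 0.0
travel [0.0089 0.7695 0.0081] rot [-0.0001 -0.0003  0.0001] pos [0.4574 0.1853 0.0141] rpy [-1.7998e+02 -5.0000e-02 -1.9900e+00] F [-0.7  0.3  0.7] t 2.2 w 0.0
```

```bash
python3 -m crank '{"travel":[[-0.01,0.06,0],[-0.01,0.1,0],[-0.01,0.14,0],[-0.005,0.2,0],[-0.005,0.26,0],[0,0.32,0],[0,0.38,0],[0,0.44,0],[0,0.5,0],[0,0.56,0],[0,0.6,0],[0,0.6,0]],"rotation":[[0,0,0],[0,0,0],[0,0,0],[0,0,0],[0,0,0],[0,0,0],[0,0,0],[0,0,0],[0,0,0],[0,0,0],[0,0,0],[0,0,0]],"gripper":[1,1,1,1,1,1,1,1,1,1,1,1]}'; python3 - <<'E'
from h import *
c=snap("top","top1"); cv2.imwrite("pics/top1.png",cv2.resize(c["color"][140:300,130:480,::-1],(770,352)))
E
python3 calc.py .453 -.007 .012 0 -2
```

```text
clock: 3.4
position: [0.4519, 0.0336, 0.0142]
tcp_rot: [3.141, -0.002, -0.038]
wrist_force: [-0.3, 0.4, -0.4]
grip_width: -0.005
travel [0.0122 0.1642 0.007 ] rot [ 0.0002 -0.0002 -0.0007] pos [0.4515 0.0341 0.0137] rpy [ 1.7997e+02 -4.0000e-02 -2.1200e+00] F [ 0.5 -1.3 -0.2] t 3.45 w -0.0
```

View pics/top1.png

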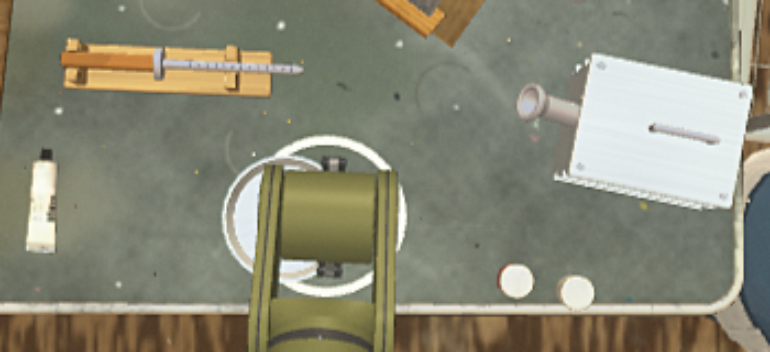

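The pan is sliding as planned: its left edge is at about px (230,239), so its centre is near y = 0.086. It needs another 45 mm.

```bash
python3 -m crank '{"travel":[[0.003,0.04,0],[0.006,0.08,0],[0.01,0.12,0],[0.01,0.15,0],[0.01,0.17,0],[0.01,0.18,0],[0.01,0.18,0],[0.01,0.15,0],[0.01,0.12,-0.2],[0.01,0.12,-0.4],[0.01,0.12,-0.6],[0.01,0.12,-0.8]],"rotation":[[0,0,0],[0,0,0],[0,0,0],[0,0,0],[0,0,0],[0,0,0],[0,0,0],[0,0,0],[0,0,0],[0,0,0],[0,0,0],[0,0,0]],"gripper":[1,1,1,1,1,1,1,1,1,1,1,1]}'; python3 calc.py .617 .265 .21 0 -2
```

```text
clock: 4.65
position: [0.452, 0.0054, 0.2142]
tcp_rot: [3.141, 0.001, -0.035]
wrist_force: [1.1, -0.3, -0.1]
grip_width: -0.001
travel [ 0.6234 -1.0609  0.0154] rot [ 0.0003  0.0002 -0.    ] pos [0.452  0.0054 0.2142] rpy [ 1.7995e+02  4.0000e-02 -2.0000e+00] F [ 1.1 -0.3 -0.1] t 4.65 w -0.001
```

```bash
python3 -m crank '{"travel":[[0.62,-0.95,0],[0.62,-0.95,0],[0.62,-0.95,0],[0.62,-0.95,0],[0.62,-0.95,0],[0.62,-0.95,0],[0.62,-0.95,0],[0.62,-0.95,0]],"rotation":[[0,0,0],[0,0,0],[0,0,0],[0,0,0],[0,0,0],[0,0,0],[0,0,0],[0,0,0]],"gripper":[-1,-1,-1,-1,-1,-1,-1,-1]}'; python3 - <<'E'
from h import *
c=snap("top","top2"); w=snap("wrist","w2"); print({k:np.round(v,4) for k,v in w.items() if k!="color"})
cv2.imwrite("pics/w2.png",w["color"][:,:,::-1])
hsv=cv2.cvtColor(c["color"],cv2.COLOR_RGB2HSV); m=((hsv[...,2]>185)&(hsv[...,1]<50)).astype(np.uint8)
for k in cv2.findContours(m,cv2.RETR_LIST,cv2.CHAIN_APPROX_NONE)[0]:
    if len(k)>100:
        e=cv2.fitEllipse(k); print(np.round(e[0],1),np.round(e[1],1),np.round(plane(c,e[0],0),3),np.round(plane(c,e[0],.025),3))
cv2.imwrite("pics/top2.png",cv2.resize(c["color"][140:300,130:480,::-1],(770,352)))
E
python3 calc.py .617 .268 .041 0 -2
```

```text
clock: 5.45
position: [0.6156, 0.2375, 0.2115]
tcp_rot: [3.14, 0.002, -0.034]
wrist_force: [-0.3, -0.1, -0.7]
grip_width: 1.0
{'camera_matrix': array([[325.1923,   0.    , 280.2742],
       [  0.    , 325.1923, 200.2544],
       [  0.    ,   0.    ,   1.    ]]), 'position': array([0.6178, 0.3016, 0.3539]), 'orientation': array([-0.2627,  0.0024, -0.0365])}
[305.1 388.9] [ 64.4 123.6] [ 0.089 -0.026  0.   ] [ 0.096 -0.025  0.025]
[258.1 279.7] [ 3.2 79.3] [0.351 0.089 0.   ] [0.353 0.087 0.025]
[ 65. 279.] [  2.  468.8] [0.352 0.561 0.   ] [0.354 0.55  0.025]
[ 83.  177.4] [137.7 792.5] [0.602 0.523 0.   ] [0.599 0.513 0.025]
[277.8 239.2] [51.7 52.6] [0.45  0.041 0.   ] [0.45  0.041 0.025]
[277.8 239.5] [56.8 57.2] [0.449 0.041 0.   ] [0.449 0.041 0.025]
[277.8 237.7] [65.7 65.9] [0.453 0.041 0.   ] [0.453 0.041 0.025]
[277.8 237.8] [72.  72.3] [0.453 0.041 0.   ] [0.453 0.04  0.025]
[537.8 192.2] [ 7.8 55.2] [ 0.566 -0.601  0.   ] [ 0.564 -0.589  0.025]
[443.  174.2] [110.  133.3] [ 0.611 -0.367  0.   ] [ 0.608 -0.36   0.025]
[516.4 116.8] [  3.3 129.2] [ 0.755 -0.553  0.   ] [ 0.749 -0.541  0.025]
[320.2  53.7] [  6.4 191.4] [ 0.914 -0.064  0.   ] [ 0.905 -0.063  0.025]
travel [ 0.0025 -0.128   0.6847] rot [ 0.0003  0.0003 -0.0003] pos [0.6154 0.2362 0.2122] rpy [ 1.7994e+02  6.0000e-02 -2.0600e+00] F [-0.   0.3 -0.7] t 5.55 w 1.0
```

View pics/w2.png

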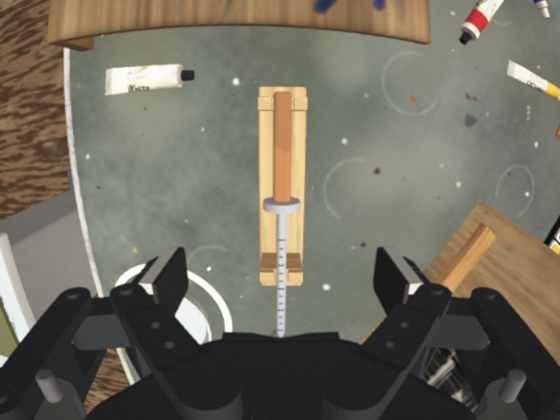

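View pics/top2.png

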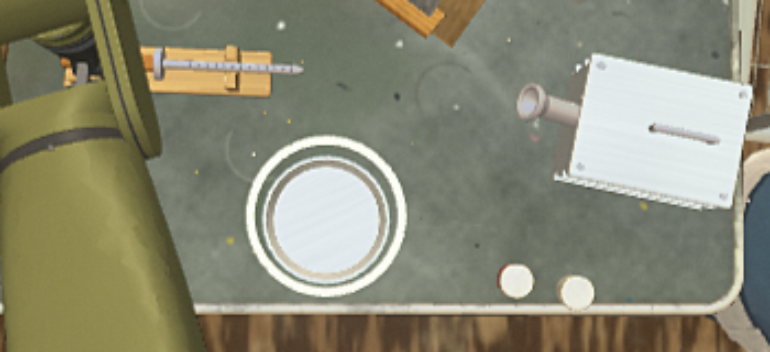

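The pan sits at (0.449, 0.041), 4 mm from the ring centre. In the wrist view the handle runs from (283,93) to (283,200), the collar is at (282,206), and the shaft goes to (281,335).

```bash
python3 - <<'E'
from h import *
w=load("w2");t=load("top0")
for n,p,z in [("handle end",(283,93),.07),("handle front",(283,200),.07),("collar",(282,206),.06),("shaft",(281,330),.065)]: print(n,np.round(plane(w,p,z,True),4))
T=lambda u,v:(140+(u+.5)/2.353-.5,140+(v+.5)/2.353-.5)
for n,p,a in [("collar",(282,206),(147,68)),("hend",(283,93),(42,64))]: print(n,tri(ray(w,p,True),ray(t,T(*a))))
E
```

```text
handle end [0.6201 0.3206 0.07  ]
handle front [0.6168 0.2255 0.07  ]
collar [0.6156 0.217  0.06  ]
shaft [0.6096 0.0767 0.065 ]
collar (array([0.61536524, 0.21792737, 0.06302842]), [0.0002484451154349872, 0.00024844511543482606])
hend (array([0.61930278, 0.32142513, 0.06672024]), [0.0010241770191261779, 0.001024177019126264])
```

```bash
python3 -m crank '{"travel":[[0.005,-0.112,0],[0.005,-0.112,0.2],[0.005,-0.112,0.4],[0.005,-0.112,0.55],[0.005,-0.112,0.64],[0.005,-0.112,0.685],[0.005,-0.112,0.685],[0.005,-0.112,0.685],[0.005,-0.112,0.685],[0.005,-0.112,0.685],[0.005,-0.112,0.685],[0.005,-0.112,0.685]],"rotation":[[0,0,0],[0,0,0],[0,0,0],[0,0,0],[0,0,0],[0,0,0],[0,0,0],[0,0,0],[0,0,0],[0,0,0],[0,0,0],[0,0,0]],"gripper":[-1,-1,-1,-1,-1,-1,-1,0.3,0.8,1,1,1]}' 60; python3 calc.py .617 .264 .18 0 -2
```

```text
clock: 6.75
position: [0.6189, 0.2649, 0.0426]
tcp_rot: [-3.141, -0.001, -0.036]
wrist_force: [1.4, -0.9, 1.2]
grip_width: 0.175
travel [-0.0068  0.0035 -0.5498] rot [-0.0002 -0.0004 -0.0003] pos [0.6189 0.2649 0.0426] rpy [-1.7997e+02 -7.0000e-02 -2.0600e+00] F [ 1.4 -0.9  1.2] t 6.75 w 0.175
```

```bash
python3 -m crank '{"travel":[[0,0,-0.1],[0,0,-0.25],[0,0,-0.4],[0,0,-0.6],[0,0,-0.8],[0,0,-0.8]],"rotation":[[0,0,0],[0,0,0],[0,0,0],[0,0,0],[0,0,0],[0,0,0]],"gripper":[1,1,1,1,1,1]}'; python3 - <<'E'
from h import *
t=load("top0");s=load("scene0")
hsv=cv2.cvtColor(t["color"],cv2.COLOR_RGB2HSV)
for th in (185,200,212):
    m=((hsv[...,2]>th)&(hsv[...,1]<40)).astype(np.uint8); m[:,:383]=0;m[:160]=0;m[240:]=0;m[:,474:]=0
    k=max(cv2.findContours(m,cv2.RETR_EXTERNAL,cv2.CHAIN_APPROX_NONE)[0],key=cv2.contourArea)
    w=np.array([plane(t,p[0],.124)[:2] for p in k],np.float32)
    print(th,cv2.minAreaRect(w))
E
python3 calc.py .612 .048 .239 30 -11.5
```

```text
clock: 7.35
position: [0.6223, 0.2661, 0.2524]
tcp_rot: [-3.136, -0.016, -0.036]
wrist_force: [1.4, 0.8, -0.8]
grip_width: 0.174
185 ((0.5448637008666992, -0.29350119829177856), (0.1966918408870697, 0.16588382422924042), 89.46084594726562)
200 ((0.5374287366867065, -0.2940806448459625), (0.1768980473279953, 0.1340840756893158), 78.4916000366211)
212 ((0.536072850227356, -0.29918307065963745), (0.1666969507932663, 0.1334027200937271), 78.67022705078125)
travel [-0.0109  0.8735  0.0484] rot [0.164  0.0091 0.0526] pos [0.6223 0.2661 0.2524] rpy [-179.66   -0.89   -2.04] F [ 1.4  0.8 -0.8] t 7.35 w 0.174
```

```bash
python3 -m crank '{"travel":[[-0.01,0.2,0],[-0.01,0.4,0.02],[-0.01,0.6,0.05],[-0.01,0.8,0.05],[-0.01,0.873,0.05],[-0.01,0.873,0.05],[-0.01,0.873,0.05],[-0.01,0.873,0.05]],"rotation":[[0.03,0.002,0.01],[0.07,0.004,0.02],[0.11,0.006,0.035],[0.15,0.009,0.05],[0.164,0.009,0.053],[0.164,0.009,0.053],[0.164,0.009,0.053],[0.164,0.009,0.053]],"gripper":[1,1,1,1,1,1,1,1]}'; python3 - <<'E'
from h import *
c=snap("top","top3");s=snap("scene","scene3");w=snap("wrist","w3")
o=np.zeros((600,800,3),np.uint8)
o[:300,:400]=cv2.resize(c["color"][150:225,310-20:390],(400,300),interpolation=cv2.INTER_CUBIC)
o[:300,400:]=cv2.resize(s["color"][180:255,280:380],(400,300),interpolation=cv2.INTER_CUBIC)
o[300:,:400]=cv2.resize(w["color"],(400,300))
o[300:,400:]=cv2.resize(s["color"],(400,300))
cv2.imwrite("pics/ins.png",o[:,:,::-1])
E
python3 calc.py .612 .048 .239 30 -11.5
```

```text
clock: 8.15
position: [0.6081, 0.0479, 0.229]
tcp_rot: [-2.627, 0.015, -0.2]
wrist_force: [-0.5, 0.3, -1.0]
grip_width: 0.178
travel [ 0.0148 -0.0207 -0.0331] rot [ 0.0027  0.0042 -0.0019] pos [0.6081 0.0483 0.2293] rpy [-150.49    0.83  -11.42] F [-0.  -0.3 -1.9] t 8.3 w 0.177
```

View pics/ins.png

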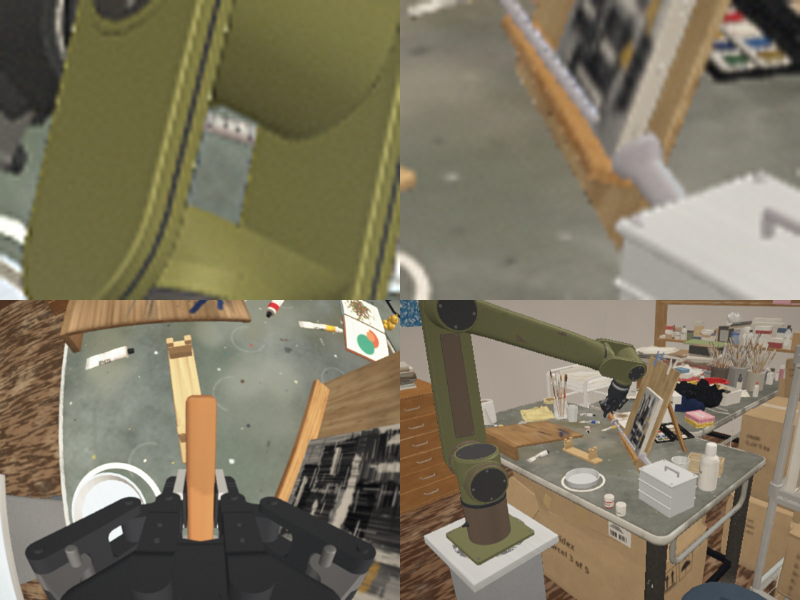

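```bash
cat >> h.py <<'E'
def proj(c,p):
    q=R.from_euler("xyz",c["orientation"]).inv().apply(np.array(p)-c["position"]); K=c["camera_matrix"]
    return np.array([K[0,2]-K[0,0]*q[0]/q[2],K[1,2]+K[1,1]*q[1]/q[2]])
E
python3 - <<'E'
from h import *
from bench import r
t=load("top3");s=load("scene3");o=r.get_obs()
Rt=R.from_euler("xyz",o["tcp_rot"]); P=o["position"]
zt=Rt.apply([0,0,1]); y=Rt.apply([0,-1,0])  # rod +y = -tool y
org=P-.019*zt-.0514*y; d=np.array([.866*np.sin(np.radians(11.4)),.866*np.cos(np.radians(11.4)),.5])
print("rod dir",np.round(y,3),"bore",np.round(d,3),"origin",np.round(org,3),"tip",np.round(org-.15*y,3))
print("scene pred tip",proj(s,org-.15*y),"obs (328.4,207.3); pred at -60:",proj(s,org-.06*y))
for l in (.06,.08,.1,.12,.15): print(l,"top",np.round(proj(t,org-l*y),1))
for m in ([.568,-.168,.133],[.566,-.163,.135]):
    print("mouth",proj(s,m),proj(t,m)); v=org-.15*y-m; print("tip in bore frame along",v@d,"lateral",np.round(v-(v@d)*d,4))
E
```

```text
rod dir [0.179 0.852 0.492] bore [0.171 0.849 0.5  ] origin [ 0.597 -0.005  0.221] tip [ 0.57  -0.132  0.147]
scene pred tip [329.33205156 209.88386764] obs (328.4,207.3); pred at -60: [311.81726271 186.35269359]
0.06 top [322.4 173.9]
0.08 top [330.1 176.2]
0.1 top [337.7 178.4]
0.12 top [345.2 180.6]
0.15 top [356.1 183.9]
mouth [339.05825446 218.34613469] [371.38200705 185.66530632]
tip in bore frame along 0.0374537571992078 lateral [-0.004   0.0038 -0.0051]
mouth [337.13860403 217.38872822] [369.27251438 186.46935161]
tip in bore frame along 0.03255152552663239 lateral [-0.0012  0.003  -0.0046]
```

```bash
python3 -m crank '{"travel":[[0.008,0,-0.014],[0.008,0.03,-0.014],[0.008,0.07,-0.014],[0.008,0.11,-0.014],[0.008,0.15,-0.014],[0.008,0.17,-0.014],[0.008,0.17,-0.014]],"rotation":[[0.003,0.004,-0.002],[0.003,0.004,-0.002],[0.003,0.004,-0.002],[0.003,0.004,-0.002],[0.003,0.004,-0.002],[0.003,0.004,-0.002],[0.003,0.004,-0.002]],"gripper":[1,1,1,1,1,1,1]}'; python3 calc.py .612 .048 .239 30 -11.4; python3 - <<'E'
from h import *
s=snap("scene","scene4");c=snap("top","top4")
o=np.zeros((600,800,3),np.uint8)
o[:,:]=cv2.resize(s["color"][185:245,290:370],(800,600),interpolation=cv2.INTER_CUBIC)
o[:225,500:]=cv2.resize(c["color"][150:225,290:390],(300,225),interpolation=cv2.INTER_CUBIC)
cv2.imwrite("pics/ins4.png",o[:,:,::-1])
E
```

```text
clock: 9.0
position: [0.6017, 0.0075, 0.2102]
tcp_rot: [-2.617, 0.002, -0.204]
wrist_force: [0.3, -0.7, -1.5]
grip_width: 0.174
travel [ 0.0073 -0.2023 -0.016 ] rot [-0.0004 -0.0002 -0.0019] pos [0.6017 0.0075 0.2102] rpy [-1.4994e+02  1.4000e-01 -1.1710e+01] F [ 0.3 -0.7 -1.5] t 9.0 w 0.174
```

View pics/ins4.png

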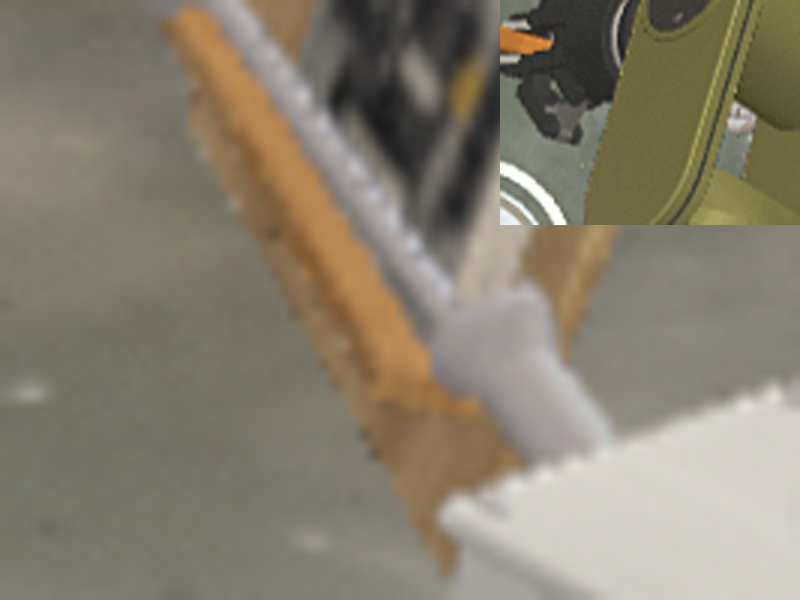

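```bash
python3 - <<'E'
from h import *
s=load("scene0");t=load("top0"); m=np.array([.567,-.166,.134])
for yaw in (8,11.4,15):
  for el in (26,30,34):
    a,e=np.radians([yaw,el]); d=np.array([np.cos(e)*np.sin(a),np.cos(e)*np.cos(a),np.sin(e)])
    f=lambda c:proj(c,m-.06*d)-proj(c,m)
    A,B=f(s),f(t); print(yaw,el,"scene slope",round(A[1]/A[0],2),"top slope",round(B[1]/B[0],2))
print("scene crop",[(proj(s,m)-[290,185]+.5)*10], "rim ends",[(proj(s,m+.019*k*n)-[290,185]+.5)*10 for n in (np.array([-.1,-.49,.866]),np.array([.98,-.2,0])) for k in(-1,1)])
g=s["color"][185:245,290:370]; import sys
hsv=cv2.cvtColor(s["color"],cv2.COLOR_RGB2HSV)
for v in range(224,234): print(v," ".join(f"{int(x):3d}" for x in s["color"][v,330:356,2]))
E
```

```text
8 26 scene slope 1.11 top slope 0.21
8 30 scene slope 1.23 top slope 0.22
8 34 scene slope 1.36 top slope 0.24
11.4 26 scene slope 1.21 top slope 0.28
11.4 30 scene slope 1.34 top slope 0.29
11.4 34 scene slope 1.48 top slope 0.31
15 26 scene slope 1.33 top slope 0.35
15 30 scene slope 1.47 top slope 0.37
15 34 scene slope 1.63 top slope 0.38
scene crop [array([487.46062663, 334.18781667])] rim ends [array([462.83406533, 377.56813645]), array([512.58225361, 289.93542597]), array([432.99442864, 352.18482892]), array([541.18563389, 316.43571261])]
224  66  68  62  65  70  88  97 105 117 128 136 143 146 149 152 163 173 179 154 124 115 115 115 116 115 117
225  63  68  65  69  61  63  73  78  98 117 132 137 143 146 148 157 164 174 180 152 123 115 116 118 117 116
226  63  65  66  73  64  61  67  70  80 103 123 134 139 144 147 150 158 167 178 176 144 120 118 119 119 117
227  65  68  76  80  76  72  70  74  74  83 113 128 135 141 144 147 153 160 170 182 170 131 120 121 127 135
228  67  75  78  78  78  74  71  74  73  74  94 116 130 139 143 145 147 154 163 176 180 154 142 153 163 175
229  68  76  77  76  76  72  75  74  74  72  76  99 120 131 139 143 147 152 154 172 186 181 180 193 192 193
230  75  77  77  77  75  72  77  76  71  69  73  81 104 125 133 140 154 167 163 183 200 194 195 196 195 194
231  76  80  78  74  77  72  72  72  71  68  79  83  97 135 163 158 180 200 193 194 194 193 193 194 194 194
232  79  79  76  77  74  74  72  72  73  82 120 148 149 174 204 194 192 195 194 194 194 193 193 192 193 194
233  82  78  77  77  71  77  76  82 113 132 173 201 193 192 196 193 193 192 192 193 193 194 193 193 191 192
```

The rod tip is just inside the mouth, at crop (455,305), and the rod lies in line with the bore. I'll nudge it 2 mm up and push on gently, watching the force.

```bash
python3 -m crank '{"travel":[[0,0.02,-0.008],[0,0.05,-0.008],[0,0.08,-0.008],[0,0.11,-0.008],[0,0.14,-0.008],[0,0.14,-0.008]],"rotation":[[0,0,-0.001],[0,0,-0.001],[0,0,-0.001],[0,0,-0.001],[0,0,-0.001],[0,0,-0.001]],"gripper":[1,1,1,1,1,1]}' 60; cat > fr.py <<'E'
from h import *
from bench import r
o=r.get_obs(); Rt=R.from_euler("xyz",o["tcp_rot"]); zt=Rt.apply([0,0,1]); y=Rt.apply([0,-1,0]); org=o["position"]-.019*zt-.0514*y
m=np.array([.567,-.166,.134]); v=org-m; print("org along",v@y,"lateral tool x,z mm",np.round(Rt.inv().apply(v)[[0,2]]*1e3,1),"F tool",np.round(Rt.inv().apply(o["wrist_force"]),1),"M",np.round(Rt.inv().apply(o["moment"]),2))
E
python3 fr.py
```

```text
clock: 9.7
position: [0.5954, -0.0233, 0.1944]
tcp_rot: [-2.618, 0.0, -0.201]
wrist_force: [0.3, -0.9, -0.9]
grip_width: 0.173
org along 0.10477380898989525 lateral tool x,z mm [-0.7  1.5] F tool [0.5 1.2 0.4] M [-0.49  0.07 -0.09]
```

```bash
python3 -m crank '{"travel":[[0,0.04,0],[0,0.08,0],[0,0.13,0],[0,0.18,0],[0,0.23,0],[0,0.28,0],[0,0.32,0],[0,0.35,0],[0,0.35,0]],"rotation":[[0,0,0],[0,0,0],[0,0,0],[0,0,0],[0,0,0],[0,0,0],[0,0,0],[0,0,0],[0,0,0]],"gripper":[1,1,1,1,1,1,1,1,1]}'; python3 fr.py
```

```text
clock: 10.6
position: [0.5804, -0.0975, 0.1507]
tcp_rot: [-2.617, 0.0, -0.201]
wrist_force: [0.2, -0.5, -1.3]
grip_width: 0.177
org along 0.01740389753607114 lateral tool x,z mm [-0.6  1.5] F tool [0.3 1.  1. ] M [-0.47  0.07  0.01]
```

Still free, so I push the last ~17 mm until the collar stops.

```bash
python3 -m crank '{"travel":[[0,0.02,0],[0,0.04,0],[0,0.055,0],[0,0.065,0],[0,0.075,0],[0,0.08,0],[0,0.08,0]],"rotation":[[0,0,0],[0,0,0],[0,0,0],[0,0,0],[0,0,0],[0,0,0],[0,0,0]],"gripper":[1,1,1,1,1,1,1]}'; python3 fr.py
```

```text
clock: 11.3
position: [0.5777, -0.111, 0.1429]
tcp_rot: [-2.611, -0.0, -0.199]
wrist_force: [0.5, 8.3, 3.0]
grip_width: 0.177
org along 0.0014153562079274346 lateral tool x,z mm [-0.4  1.6] F tool [-1.2 -8.7  1.6] M [ 1.05 -0.17 -0.04]
```

```bash
python3 -m crank '{"travel":[[0,0.006,0],[0,0.012,0],[0,0.016,0],[0,0.016,0],[0,0.016,0]],"rotation":[[0,0,0],[0,0,0],[0,0,0],[0,0,0],[0,0,0]],"gripper":[1,1,1,1,1]}'; python3 fr.py; python3 - <<'E'
from h import *
s=snap("scene","scene5");c=snap("wrist","w5")
o=np.zeros((600,800,3),np.uint8)
o[:,:]=cv2.resize(s["color"][185:245,290:370],(800,600),interpolation=cv2.INTER_CUBIC)
cv2.imwrite("pics/ins5.png",o[:,:,::-1])
E
```

```text
clock: 11.8
position: [0.5777, -0.111, 0.143]
tcp_rot: [-2.604, -0.0, -0.197]
wrist_force: [0.1, 19.9, 9.9]
grip_width: 0.17
org along 0.0013144359945426768 lateral tool x,z mm [-0.3  2. ] F tool [ -3.8 -21.8   1.4] M [ 2.8  -0.38  0.22]
```

View pics/ins5.png

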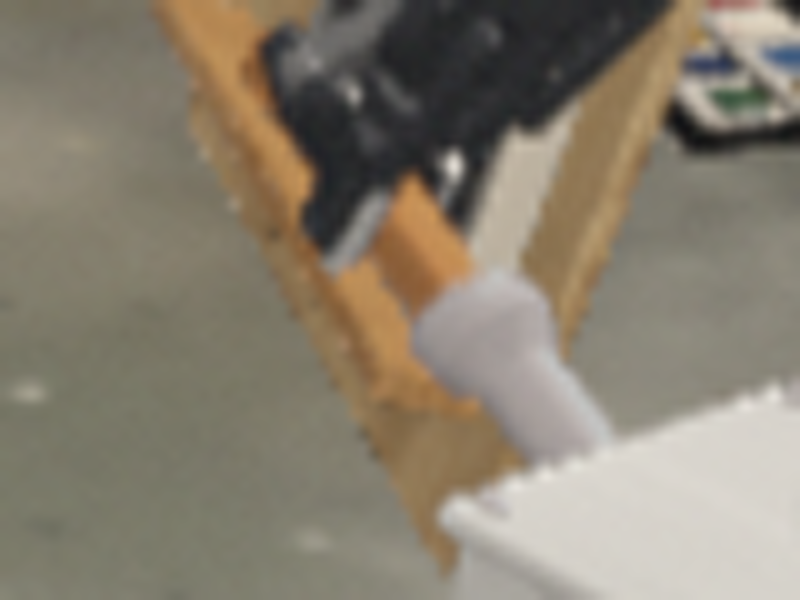

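The collar is seated on the mouth at crop (475,310), with about 22 N axial force and no further advance. Now I draw it out.

```bash
python3 -m crank '{"travel":[[0,-0.04,0],[0,-0.1,0],[0,-0.17,0],[0,-0.25,0],[0,-0.33,0],[0,-0.41,0],[0,-0.5,0],[0,-0.59,0],[0,-0.68,0],[0,-0.76,0],[0,-0.8,0],[0,-0.8,0]],"rotation":[[0,0,0],[0,0,0],[0,0,0],[0,0,0],[0,0,0],[0,0,0],[0,0,0],[0,0,0],[0,0,0],[0,0,0],[0,0,0],[0,0,0]],"gripper":[1,1,1,1,1,1,1,1,1,1,1,1]}'; python3 fr.py; python3 calc.py .453 .25 .2 0 0
```

```text
clock: 13.1
position: [0.6112, 0.0539, 0.2408]
tcp_rot: [-2.617, -0.002, -0.199]
wrist_force: [0.5, -0.8, -1.5]
grip_width: 0.18
org along 0.1962406194025072 lateral tool x,z mm [0.2 0.9] F tool [0.6 1.3 1. ] M [-0.35 -0.06  0.02]
travel [-0.7753 -0.4767  0.4624] rot [-0.1663 -0.0173 -0.0615] pos [0.6112 0.0539 0.2408] rpy [-1.4994e+02 -1.4000e-01 -1.1380e+01] F [ 0.5 -0.8 -1.5] t 13.1 w 0.18
```

```bash
python3 calc.py .449 .242 .14 0 0; python3 -m crank '{"travel":[[0,-0.05,-0.1],[-0.1,-0.14,-0.1],[-0.2,-0.2,0],[-0.35,-0.26,0.1],[-0.5,-0.32,0.2],[-0.65,-0.38,0.35],[-0.76,-0.42,0.45],[-0.78,-0.42,0.5],[-0.78,-0.42,0.5],[-0.78,-0.42,0.5]],"rotation":[[-0.03,-0.003,-0.01],[-0.06,-0.006,-0.02],[-0.1,-0.01,-0.035],[-0.14,-0.014,-0.05],[-0.166,-0.017,-0.061],[-0.166,-0.017,-0.061],[-0.166,-0.017,-0.061],[-0.166,-0.017,-0.061],[-0.166,-0.017,-0.061],[-0.166,-0.017,-0.061]],"gripper":[1,1,1,1,1,1,1,1,1,1]}'; python3 calc.py .449 .242 .11 0 0
```

```text
travel [-0.7853 -0.3267  0.6528] rot [-0.1663 -0.0173 -0.0615] pos [0.6112 0.0539 0.2408] rpy [-1.4994e+02 -1.4000e-01 -1.1380e+01] F [ 0.5 -0.8 -1.5] t 13.1 w 0.18
clock: 14.1
position: [0.4512, 0.2412, 0.1841]
tcp_rot: [-3.141, 0.001, -0.004]
wrist_force: [1.0, 0.3, -1.1]
grip_width: 0.176
travel [-0.0085 -0.003   0.2963] rot [-0.0003  0.0002 -0.0014] pos [0.4512 0.2412 0.1841] rpy [-1.7995e+02  4.0000e-02 -2.6000e-01] F [ 1.   0.3 -1.1] t 14.1 w 0.176
```

```bash
python3 -m crank '{"travel":[[-0.008,-0.003,0.08],[-0.008,-0.003,0.16],[-0.008,-0.003,0.24],[-0.008,-0.003,0.28],[-0.008,-0.003,0.296],[-0.008,-0.003,0.296],[-0.008,-0.003,0.296],[-0.008,-0.003,0.296]],"rotation":[[0,0,0],[0,0,0],[0,0,0],[0,0,0],[0,0,0],[0,0,0],[0,0,0],[0,0,0]],"gripper":[1,1,1,1,1,1,1,1]}'; python3 - <<'E'
from h import *
s=snap("scene","scene6");c=snap("top","top6")
o=np.zeros((600,800,3),np.uint8)
o[:300]=cv2.resize(c["color"][180:270,130:370],(800,300),interpolation=cv2.INTER_CUBIC)
o[300:]=cv2.resize(s["color"][190:250,170:330],(800,300),interpolation=cv2.INTER_CUBIC)
cv2.imwrite("pics/fin.png",o[:,:,::-1])
E
python3 calc.py .449 .242 .11 0 0
```

```text
clock: 14.9
position: [0.4492, 0.2431, 0.1112]
tcp_rot: [-3.139, -0.001, -0.004]
wrist_force: [0.3, 0.2, -1.5]
grip_width: 0.178
travel [0.0007 0.0044 0.0033] rot [-0.0006 -0.0001 -0.0011] pos [0.4488 0.2431 0.1108] rpy [-1.7988e+02 -2.0000e-02 -2.0000e-01] F [ 0.1 -0.2 -0.7] t 15.0 w 0.177
```

View pics/fin.png

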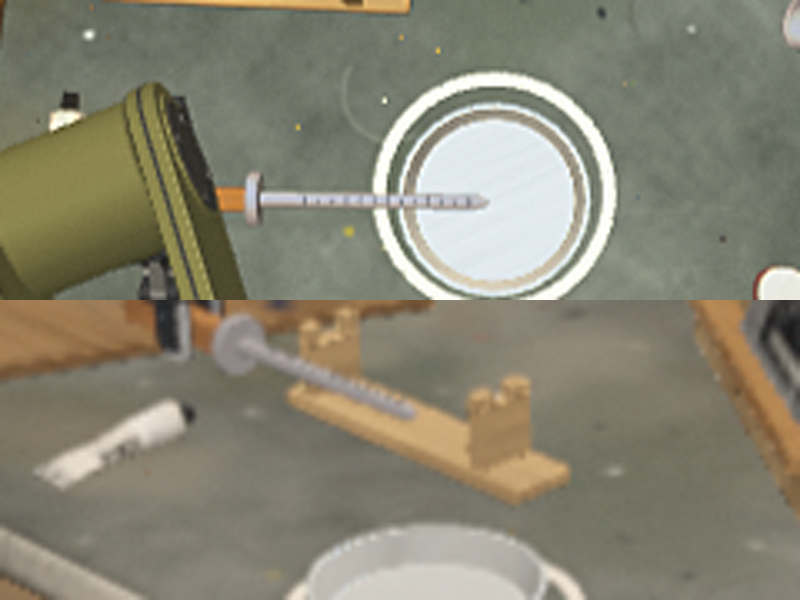

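The rod tip is at top crop (489,201), over the middle of the pan, and at scene crop (412,410). I'll triangulate tip and collar for levelness, then settle.

```bash
python3 - <<'E'
from h import *
s=load("scene6");c=load("top6")
T=lambda u,v:(130+(u+.5)/3.3333-.5,180+(v+.5)/3.3333-.5)
S=lambda u,v:(170+(u+.5)/5-.5,190+(v-300+.5)/5-.5)
a,e=tri(ray(c,T(489,201)),ray(s,S(412,410))); b,f=tri(ray(c,T(255,198)),ray(s,S(238,343)))
print(a,e,b,f,"len",np.linalg.norm(a-b),"slope deg",np.degrees(np.arcsin((b-a)[2]/np.linalg.norm(a-b))))
E
python3 -m crank '{"travel":[[0,0,0],[0,0,0],[0,0,0],[0,0,0],[0,0,0]],"rotation":[[0,0,0],[0,0,0],[0,0,0],[0,0,0],[0,0,0]],"gripper":[1,1,1,1,1]}'
```

```text
[0.44710897 0.04255097 0.13139527] [0.0011235782202459338, 0.0011235782202459322] [0.4493294  0.19693194 0.12897505] [0.0005057055910234648, 0.0005057055910235626] len 0.15441589682612364 slope deg -0.8980581539996734
clock: 15.5
position: [0.4483, 0.2428, 0.1099]
tcp_rot: [-3.14, 0.001, -0.004]
wrist_force: [-0.7, 0.5, -1.9]
grip_width: 0.178
```

```bash
python3 -c "
from bench import r
r.job_done()"
```

```text
the job is handed in; nothing more can be done
```

The job is done and handed in at about 15.5 s of the 72 s allowed; the hand-in reports no verdict. I slid the pan into the ring with closed fingertips against the inside of its wall. Then I took the rod from its rest, pushed it into the tube until the collar stopped, and drew it right out.

- **Pan:** its centre measured about 4 mm from the ring's centre (18 mm allowed). In the last picture it still sits inside the ring.
- **Insertion:** the push force rose to about 22 N with no further advance, and the picture showed the collar on the mouth. By my estimate the collar was within about 2 mm of the mouth, and the rod was within about 1° of the bore.
- **Withdrawal:** the tip came about 46 mm clear of the mouth.
- **Final hold:** triangulated from two views, the tip is at (0.447, 0.043, 0.131), about 3 mm from the pan's centre. The rod is level to about 1°, scale side up, gripped and clear of everything.
- **Bystanders:** the pots and the paint tube looked unmoved wherever they were in view, but I did not measure their positions again.
- **Checks that disagreed:** before insertion, the tip seen in the scene camera lay about 2.5 pixels (roughly 6 mm) above where the arm's pose put it. I raised the rod about 5 mm in all, and it went in without resistance. My two estimates of the mouth's position also differed by up to 8 mm, and I used a point close to the triangulated one.

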